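Index the repair fixture round to 60 degrees and lock it

ROBOT

A 6-joint arm with a two-finger parallel gripper is mounted at the origin on the work surface. World frame = base frame: x ahead of the robot, y to its left, z up, the work surface at z = 0. Lengths are in m, angles in rad, forces in N, time in s.
With the tool pointing down it reaches from about 0.35 to 0.775 m from the base axis. Payload 7.3 kg.
Tool frame: the origin (TCP) lies midway between the tips of the shut fingers; the grasp point (between the pads) lies 19 mm behind it; z points along the fingers, y is the line along which they close (so a half turn about z gives the same grasp; the last joint's range is limited). The gripper opens to 92 mm and grips with 3 to 60 N. Pads are 19 mm wide; open, the fingers measure 130 mm over their backs; the gripper's body (75 mm by 190 mm) begins 47 mm behind the grasp point.
Start: joints at [-1.326, 0.342, 1.524, -0, 1.275, -0.146], TCP at [0.2, -0.485, 0.227] pointing down, gripper open.
Joint ranges: [-2.53, 2.53], [-0.77, 2.02], [0.04, 2.7], [-1, 4.14], [0.28, 2.66], [-3.11, 3.11]. Speed limits (rad/s): [2.57, 2.57, 3.14, 3.14, 3.14, 3.14].

INTERFACE

Orientations are given as [roll, pitch, yaw] about the fixed x, y, z axes, in that order (R = Rz(yaw) Ry(pitch) Rx(roll)).
In Python, from cell import monitor, vision, workorder gives the robot as it stands.
- The arm moves only by the tool move_arm, never from a script. Its argument "rows" is a list of rows, each a list of 5 numbers: the shift along the world's x, y, z in mm, then the turn about the world's z in rad, then the closure, from -1 (fully open) to 1 (shut). A call has 1 to 12 rows; each row shifts and turns the commanded pose from where the row before left it; what a row does not reach is not made up. A row lasts 1/10 s, in which the tool goes at most 50 mm and 8.59 degrees, less where a joint would pass 70% of its speed; a pose out of reach is approached as far as the arm can. A call is refused whole if a number of a shift passes 50 or a number of a turn 0.15, either way. A call with a gripper value outside its range is refused whole. The fingers move at their own pace and stop on an object; "newtons" is the grip in N (left out, the last holds). Time passes only in rows, so rows that do not move let the fingers close. It gives the time, the measured TCP pose, the force, the opening and the grip force at its end, in the units of the state.
- monitor.observe(): the state, without advancing time (a new reading comes with each control period).
- vision.read_camera(name): name is "scene" or "top"; returns the picture (420x560x3 uint8, red, green, blue); there is no depth.
- vision.get_calibration(name): a dict with "K" (3x3 intrinsics, pixels), "k1" (the pictures are not rectified: a ray, as slopes to the right and down, at radius r is drawn at 1 + k1 r^2 times it, then the intrinsics apply), "T" (4x4, takes a point from camera to world coordinates). Camera axes: x right, y up, looking along -z (the intrinsics and any distortion apply to the point x, -y, -z); pixel columns grow to the right and rows downward; lengths in m; the calibration is good to about 2 mm. A picture is of the moment at which its call begins. get_calibration takes no time and is no camera call.
- workorder.hand_in(): hands the job in; it is judged then, once.
The state is a dict: "time": time; "qpos": joint angles; "qvel": joint speeds; "joint_efforts": joint torques, N m; "tool_pos": TCP position; "tool_rot": TCP orientation; "contact_force": force on the tool from outside, world axes, zero at the start; "torque": the same for the moment, N m; "opening": finger opening in m; "grip_force": force on a finger pad.
Only numpy, scipy, OpenCV 4.12 (cv2) and the standard library are available. Lean on these libraries where they do the work, as an engineer would, in place of code of your own. Each camera call takes 0.05 s, during which the arm holds its last target. There are 200 camera calls.

TASK

Turn the clicking swivel base that carries the grey casting anticlockwise (seen from above) by pushing on its bars, until its scale reads 60 degrees against the index line, that is, until the plate rests in the fourth click past its long zero line (one line and one click every 15 degrees). Then push the lock bolt's knob in until it snaps home and stays in. Leave the things standing and lying around the fixture where they are.

Things in the scene. Friction and masses are not known exactly. Their poses are not given: they have to be found in the camera images.
- swivel_base: fixed grey round base: foot flange 200 mm across, 12 mm high, drum 156 mm across. Origin on the turning axis at table height, z up. At its +x side an index block (12 mm square, 53 mm high, 96 mm from the axis). At its -y side the bolt housing (36 mm wide, 46 mm high), out to 130 mm from the axis.
- swivel (a joint): angle (rad) of the plate about the base's z, anticlockwise positive; 0 with the zero line at the index line, wanted 1.047; starts between -1.83 and 0; stops at -1.83 and 1.83. A spring roller lets it rest only at multiples of 15 degrees; leaving a rest takes about 0.7 to 0.9 N m (6 to 8 N on a bar); past half-way it snaps into the next rest, let go before that it falls back.
- zero_mark (a point): point on the long zero line, 82 mm from the axis, on the steel turning plate (174 mm across, top 66 mm above the table). 24 black radial lines round the plate's edge, every 15 degrees: the zero line 26 mm long and thick, the others 14 mm (even multiples of 15) or 8 mm (odd).
- index_line (a point): the white index line on the base's index block, 96 mm from the axis, 53 mm above the table; fixed
- bar0 (a point): centre of the black ball (18 mm across, 150 mm from the axis) ending the bar 22.5 degrees clockwise of the zero line. Four such level round bars, 90 degrees apart, turn with the plate: at -22.5, 67.5, 157.5 and 247.5 degrees anticlockwise of the zero line; 12 mm thick, centre 74 mm above the table, free from 80 to 141 mm from the axis.
- lock_bolt (a joint): travel (m) of the lock bolt towards the axis, along the base's +y: 0 out (start), 0.014 home. A spring of 1.5 to 3 N pushes it out again unless it has snapped past its catch, which takes 6 to 10 N near mid-travel; past 0.0095 it pulls itself home and stays. It passes about 0.007 only while the plate rests in a click; once home it blocks the plate.
- bolt_knob (a point): centre of the outer face of the bolt's round black knob: disc 28 mm across, 10 mm thick, axis level along the base's y, 32 mm above the table, face 168 mm from the axis when out and 154 mm when home; the face looks along the base's -y and is pushed along +y
- casting_top (a point): centre of the top of the grey casting with cream filler patches that is clamped to the middle of the plate, 156 mm above the table; the casting stays within 50 mm of the axis and turns with the plate
- filler_tin: bystander: closed metal tin, 86 mm across, 100 mm tall, standing; origin at the centre of its underside
- solvent_bottle: bystander: grey plastic bottle, 64 mm across, 170 mm tall, standing; origin at the centre of its underside
- sanding_block: bystander: cork block 45 x 70 x 30 mm (x, y, z); origin at the centre of its underside
- spatula: bystander: blue-handled filler spoon, 190 mm long, lying along its x; origin at its middle, underside
- screwdriver: bystander: black-handled screwdriver, 200 mm long, lying along its x; origin at its middle, underside
- mug: bystander: white mug, 80 mm across, 90 mm tall; origin at the centre of its underside
- wrench: bystander: open-ended wrench, 180 mm long, lying along its x; origin at its middle, underside

How it is judged:
By the outcome, as a careful person would: the job done as asked, in the order asked, and still so for the second after the job is handed in, with the robot touching nothing.
It also fails if it takes over 64 s, if anything falls off the work surface, if the arm or the gripper's body presses on something with over 40 N, if the wrist force passes 120 N, or if a joint passes its speed limit or range.

## Working session

There is one attempt and no reset: what is moved stays moved. The work goes in short steps, Python scripts to look and compute and a tool call to move; the robot and the scene stay as the last step left them, time stands still between calls to the robot, and variables do not carry over. Pictures are saved under pics/ and viewed, at most 10 in all, crops included, and the job is handed in when it is done.

Besides the shell and the picture viewer there is one more tool, called after ">>>" as name(argument=value, ...), one argument or row to a line, values as JSON. move_arm: Moves the arm, as the interface text tells. Its arguments: {"type":"object","properties":{"rows":{"type":"array","items":{"type":"array","items":{"type":"number"}}},"newtons":{"type":"number"}},"required":["rows"]}

```bash
mkdir -p pics
cat > h.py <<'E'
import numpy as np, cv2
from cell import monitor, vision, workorder
def snap(n,f):
    im=vision.read_camera(n); cv2.imwrite('pics/'+f,im[:,:,::-1]); return im
def ray(n,u,v):
    c=vision.get_calibration(n);K=np.array(c['K']);T=np.array(c['T'])
    a=np.array([(u-K[0,2])/K[0,0],(v-K[1,2])/K[1,1]]); s=a.copy()
    for _ in range(20): s=a/(1+c['k1']*(s@s))
    return T[:3,3],T[:3,:3]@np.array([s[0],-s[1],-1])
def onz(n,u,v,z):
    o,d=ray(n,u,v); return o+d*(z-o[2])/d[2]
def pix(n,p):
    c=vision.get_calibration(n);K=np.array(c['K']);T=np.array(c['T'])
    q=T[:3,:3].T@(np.array(p)-T[:3,3]); s=np.array([q[0],-q[1]])/-q[2]; s=s*(1+c['k1']*(s@s))
    return K[0,0]*s[0]+K[0,2],K[1,1]*s[1]+K[1,2]
E
python3 - <<'E'
from h import *
for n in('scene','top'):
    snap(n,n+'0.png');print(vision.get_calibration(n))
print(monitor.observe())
E
```

```text
{'K': array([[379.78975877,   0.        , 280.6388996 ],
       [  0.        , 379.78975877, 203.9885431 ],
       [  0.        ,   0.        ,   1.        ]]), 'k1': -0.10023556739530923, 'T': array([[-0.7432798 , -0.57156699,  0.34762956,  0.84740735],
       [ 0.66889662, -0.6432043 ,  0.37264666,  0.37396308],
       [ 0.0106043 ,  0.50950897,  0.8604    ,  0.78404892],
       [ 0.        ,  0.        ,  0.        ,  1.        ]])}
{'K': array([[502.89727668,   0.        , 277.78904083],
       [  0.        , 502.89727668, 209.94505224],
       [  0.        ,   0.        ,   1.        ]]), 'k1': -0.010752013821146704, 'T': array([[ 0.0273266 ,  0.99042356, -0.13533079,  0.41337637],
       [-0.99941318,  0.02986634,  0.01677195,  0.07727894],
       [ 0.02065317,  0.13479305,  0.99065851,  1.22116515],
       [ 0.        ,  0.        ,  0.        ,  1.        ]])}
{'time': 0.1, 'qpos': array([-1.32601122e+00,  3.42705807e-01,  1.52490789e+00, -3.17695705e-05,
        1.27543263e+00, -1.46011613e-01]), 'qvel': array([-0.00040737, -0.00084515, -0.00212653,  0.00017997, -0.00360317,
       -0.00109298]), 'joint_efforts': array([ 1.77340215e-03, -4.32004988e+01, -2.44694370e+01,  7.18510081e-02,
        5.26590343e-02, -3.87635941e-05]), 'tool_pos': array([ 0.19990134, -0.4850542 ,  0.22609184]), 'tool_rot': array([-3.14015003e+00, -1.81443100e-04,  3.90805857e-01]), 'contact_force': array([-0.79931669, -0.16229314, -0.11803172]), 'torque': array([ 0.00220433, -0.0300363 ,  0.01862163]), 'grip_force': 0.0, 'opening': 0.091819356038515}
```

View pics/top0.png

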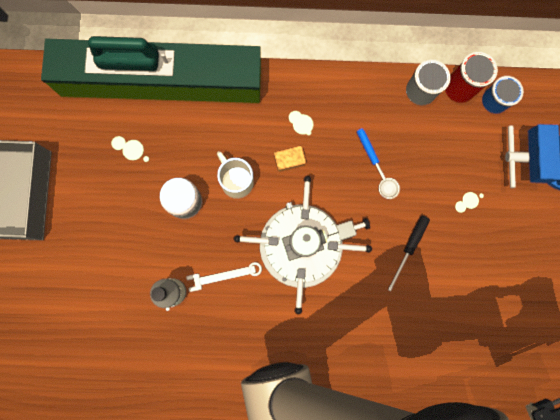

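View pics/scene0.png

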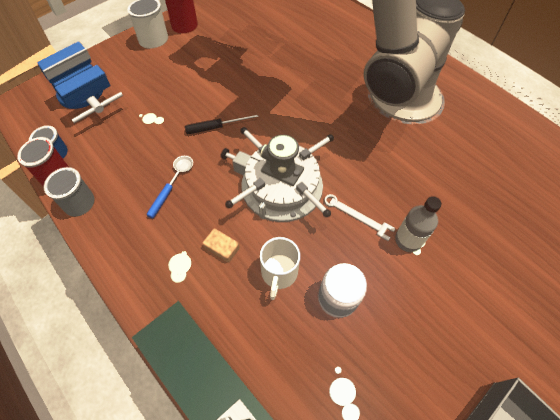

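Top view (x up, y left): bar balls near (307,180), (236,239), (298,310) and (368,248). The bolt housing is at (346,231) and its knob at (366,224). The scene view agrees. I'll compute the axis next and enlarge the view for the scale.

Run:
```python
from h import *
t=cv2.imread('pics/top0.png')
cv2.imwrite('pics/topc.png',cv2.resize(t[165:325,225:385],(600,600),interpolation=cv2.INTER_CUBIC))
s=cv2.imread('pics/scene0.png')
cv2.imwrite('pics/scc.png',cv2.resize(s[120:230,210:350],(764,600),interpolation=cv2.INTER_CUBIC))
B=np.array([onz('top',*p,.074)for p in[(307,180),(236,239),(298,310),(368,248)]])
print(B);c=B.mean(0);print(c,[(np.hypot(*(b-c)[:2]),np.degrees(np.arctan2(*(b-c)[1::-1])))for b in B])
k=onz('top',366,224,.032);print(k,np.hypot(*(k-c)[:2]),np.degrees(np.arctan2(*(k-c)[1::-1])))
for n,p in dict(tin=(179,197),bottle=(168,293),mug=(236,178),cork=(290,158),sp=(388,187),drv0=(425,217),drv1=(390,290),wr0=(256,269),wr1=(192,283)).items(): print(n,onz('top',*p,.02 if n not in('tin','bottle','mug') else .1).round(3))
```

```text
[[ 0.64235474 -0.00810576  0.074     ]
 [ 0.50035358  0.151327    0.074     ]
 [ 0.34487352  0.00630457  0.074     ]
 [ 0.48845084 -0.15094844  0.074     ]]
[ 4.94008172e-01 -3.55655909e-04  7.40000000e-02] [(np.float64(0.14854887575120482), np.float64(-2.990597148727127)), (np.float64(0.15181532425735045), np.float64(87.60451534391461)), (np.float64(0.14928329354350695), np.float64(177.44291885260986)), (np.float64(0.15069528611810476), np.float64(-92.11343007091979))]
[ 0.54832237 -0.15432316  0.032     ] 0.1632667290578025 -70.56899135951484
tin [0.589 0.281 0.1  ]
bottle [0.376 0.294 0.1  ]
mug [0.637 0.155 0.1  ]
cork [0.707 0.031 0.02 ]
sp [ 0.642 -0.21   0.02 ]
drv0 [ 0.571 -0.3    0.02 ]
drv1 [ 0.394 -0.214  0.02 ]
wr0 [0.435 0.105 0.02 ]
wr1 [0.398 0.254 0.02 ]
```

View pics/topc.png

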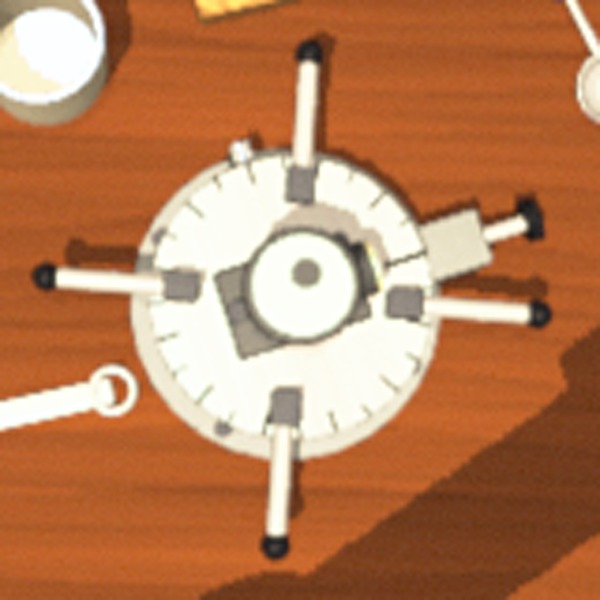

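View pics/scc.png

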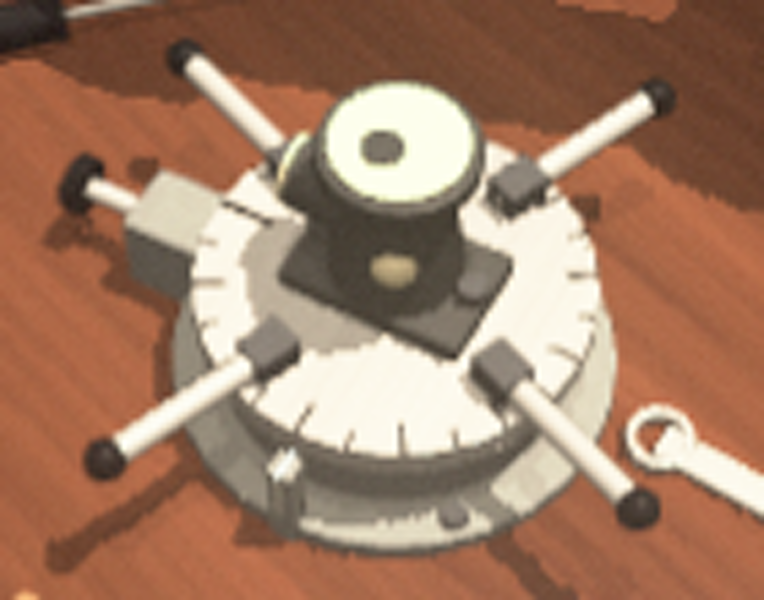

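Crop: the zero line is next to the bolt housing, at crop (405,260), about -70° in world. The index block is at crop (240,150), about +20°. So the base yaw is about 20° and the swivel reads -90°, which means +150° (10 clicks) to go. Bar0 is the right-hand bar at -92.5°. I'll approach on its clockwise side with the fingers shut and the tool's x axis radial.

>>> move_arm(
  rows=[
    [25,37,0,0.08,1],
    [25,37,0,0.08,1],
    [25,37,0,0.08,1],
    [25,37,0,0.08,1],
    [25,37,0,0.08,1],
    [25,37,0,0.08,1],
    [25,37,0,0.08,1],
    [25,37,0,0.08,1],
    [25,37,0,0.08,1],
    [24,40,0,0.08,1],
    [0,0,0,0,1],
    [0,0,0,0,1],
  ],
)

```text
time: 1.3
tool_pos: [0.449, -0.1116, 0.2263]
tool_rot: [-3.141, 0.0, 1.193]
contact_force: [-0.4, -0.1, -0.4]
opening: 0.0018
grip_force: 0.0
```

>>> move_arm(
  rows=[
    [0,0,-30,0,1],
    [0,0,-40,0,1],
    [0,0,-40,0,1],
    [0,0,-30,0,1],
    [0,0,-15,0,1],
    [0,0,-9,0,1],
    [0,0,0,0,1],
    [0,0,0,0,1],
  ],
)

```text
time: 2.1
tool_pos: [0.4493, -0.1133, 0.0634]
tool_rot: [3.14, 0.0, 1.19]
contact_force: [0.8, 0.5, 0.3]
opening: 0.0006
grip_force: 0.0
```

Run:
```python
import numpy as np
a=np.radians(np.arange(-112,60,3.));d=120*np.diff(np.c_[np.cos(a),np.sin(a)],axis=0)
for i,r in enumerate(d.round(1)): print(i,-112+3*(i+1),*r)
```

```text
0 -109 5.9 -2.2
1 -106 6.0 -1.9
2 -103 6.1 -1.6
3 -100 6.2 -1.3
4 -97 6.2 -0.9
5 -94 6.3 -0.6
6 -91 6.3 -0.3
7 -88 6.3 0.1
8 -85 6.3 0.4
9 -82 6.2 0.7
10 -79 6.2 1.0
11 -76 6.1 1.4
12 -73 6.1 1.7
13 -70 6.0 2.0
14 -67 5.8 2.3
15 -64 5.7 2.6
16 -61 5.6 2.9
17 -58 5.4 3.2
18 -55 5.2 3.5
19 -52 5.1 3.7
20 -49 4.8 4.0
21 -46 4.6 4.2
22 -43 4.4 4.5
23 -40 4.2 4.7
24 -37 3.9 4.9
25 -34 3.6 5.1
26 -31 3.4 5.3
27 -28 3.1 5.5
28 -25 2.8 5.6
29 -22 2.5 5.8
30 -19 2.2 5.9
31 -16 1.9 6.0
32 -13 1.6 6.1
33 -10 1.3 6.2
34 -7 0.9 6.2
35 -4 0.6 6.3
36 -1 0.3 6.3
37 2 -0.1 6.3
38 5 -0.4 6.3
39 8 -0.7 6.2
40 11 -1.0 6.2
41 14 -1.4 6.1
42 17 -1.7 6.1
43 20 -2.0 6.0
44 23 -2.3 5.8
45 26 -2.6 5.7
46 29 -2.9 5.6
47 32 -3.2 5.4
48 35 -3.5 5.2
49 38 -3.7 5.1
50 41 -4.0 4.8
51 44 -4.2 4.6
52 47 -4.5 4.4
53 50 -4.7 4.2
54 53 -4.9 3.9
55 56 -5.1 3.6
56 59 -5.3 3.4
```

>>> move_arm(
  rows=[
    [5.9,-2.2,0,0.0524,1],
    [6.0,-1.9,0,0.0524,1],
    [6.1,-1.6,0,0.0524,1],
    [6.2,-1.3,0,0.0524,1],
    [6.2,-0.9,0,0.0524,1],
    [6.3,-0.6,0,0.0524,1],
    [6.3,-0.3,0,0.0524,1],
    [6.3,0.1,0,0.0524,1],
  ],
)

```text
time: 2.9
tool_pos: [0.4989, -0.1217, 0.0641]
tool_rot: [3.14, 0.001, 1.612]
contact_force: [-6.8, -2.8, 0.2]
opening: 0.0002
grip_force: 3.5
```

Run:
```python
from h import *
t=snap('top','t1.png');print(monitor.observe()['contact_force'])
cv2.imwrite('pics/t1c.png',cv2.resize(t[165:325,225:385,::-1],(600,600),interpolation=cv2.INTER_CUBIC))
```

```text
[-3.8454691  -1.64553936  1.46318119]
```

View pics/t1c.png

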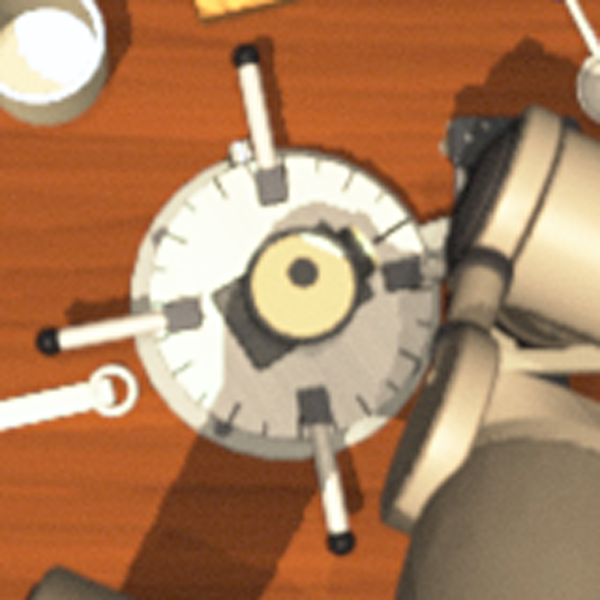

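The plate has turned by about one click: the top ball moved from crop (308,52) to (245,55), and the push force is low. I'll continue the sweep.

>>> move_arm(
  rows=[
    [6.3,0.4,0,0.0524,1],
    [6.2,0.7,0,0.0524,1],
    [6.2,1.0,0,0.0524,1],
    [6.1,1.4,0,0.0524,1],
    [6.1,1.7,0,0.0524,1],
    [6.0,2.0,0,0.0524,1],
    [5.8,2.3,0,0.0524,1],
    [5.7,2.6,0,0.0524,1],
    [5.6,2.9,0,0.0524,1],
    [5.4,3.2,0,0.0524,1],
    [5.2,3.5,0,0.0524,1],
    [5.1,3.7,0,0.0524,1],
  ],
)

```text
time: 4.15
tool_pos: [0.5681, -0.0966, 0.0639]
tool_rot: [-3.141, 0.002, 2.24]
contact_force: [-0.7, -2.4, 0.4]
opening: 0.0001
grip_force: 1.1
```

>>> move_arm(
  rows=[
    [4.8,4.0,0,0.0524,1],
    [4.6,4.2,0,0.0524,1],
    [4.4,4.5,0,0.0524,1],
    [4.2,4.7,0,0.0524,1],
    [3.9,4.9,0,0.0524,1],
    [3.6,5.1,0,0.0524,1],
    [3.4,5.3,0,0.0524,1],
    [3.1,5.5,0,0.0524,1],
    [2.8,5.6,0,0.0524,1],
    [2.5,5.8,0,0.0524,1],
    [2.2,5.9,0,0.0524,1],
    [1.9,6.0,0,0.0524,1],
  ],
)

```text
time: 5.35
tool_pos: [0.61, -0.0344, 0.064]
tool_rot: [3.141, 0.002, 2.868]
contact_force: [0.5, -0.3, 0.5]
opening: 0.0004
grip_force: 0.0
```

Run:
```python
from h import *
t=snap('top','t2.png');o=monitor.observe();print(o['contact_force'],o['tool_pos'])
s=snap('scene','s2.png')
cv2.imwrite('pics/t2c.png',np.hstack([cv2.resize(t[155:325,215:385,::-1],(400,400)),cv2.resize(s[80:250,190:360,::-1],(400,400))]))
```

```text
[-0.06518159  0.79667241  0.68621166] [ 0.61017768 -0.03345462  0.06396182]
```

View pics/t2c.png

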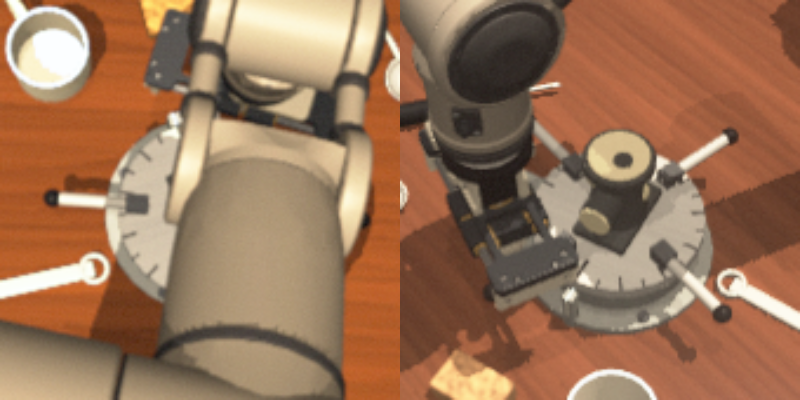

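The left ball is back at (236,239), so the plate is six clicks on (+90°) as expected. Four more to go.

>>> move_arm(
  rows=[
    [1.6,6.1,0,0.0524,1],
    [1.3,6.2,0,0.0524,1],
    [0.9,6.2,0,0.0524,1],
    [0.6,6.3,0,0.0524,1],
    [0.3,6.3,0,0.0524,1],
    [-0.1,6.3,0,0.0524,1],
    [-0.4,6.3,0,0.0524,1],
    [-0.7,6.2,0,0.0524,1],
    [-1.0,6.2,0,0.0524,1],
    [-1.4,6.1,0,0.0524,1],
    [-1.7,6.1,0,0.0524,1],
    [-2.0,6.0,0,0.0524,1],
  ],
)

```text
time: 6.65
tool_pos: [0.6078, 0.0386, 0.0637]
tool_rot: [-3.139, 0.002, -2.787]
contact_force: [1.9, -4.7, -0.8]
opening: 0.0003
grip_force: 1.8
```

```bash
cat >> h.py <<'E'
C=np.array([.494,-.0004])
def balls():
    "dark blobs at ball height on the 150 mm circle, world angles"
    for n in('top','scene'):
        g=vision.read_camera(n).max(2).astype(float); out=[]
        g=cv2.GaussianBlur(g,(0,0),1)
        pr=[]
        for a in range(-180,180):
            r=np.radians(a);u,v=pix(n,[*(C+.15*np.array([np.cos(r),np.sin(r)])),.074])
            pr.append(g[int(round(v)),int(round(u))])
        pr=np.array(pr);k=pr<50
        runs=[];s=None
        for i in range(361):
            if i<360 and k[i]: s=i if s is None else s
            elif s is not None:
                runs.append((s-180,i-181));s=None
        print(n,runs)
E
python3 - <<'E'
from h import *
balls();o=monitor.observe();print(o['contact_force'],o['tool_pos'])
E
```

```text
top [(119, 121)]
scene []
[ 0.38661194 -2.47384741  0.73116008] [0.60717363 0.03968708 0.06359155]
```

The bar is at about 30°, with the finger roughly 10.5° behind it. Pushing the finger to about 44° should snap the plate into the last click at 57.5°.

>>> move_arm(
  rows=[
    [-2.3,5.8,0,0.0524,1],
    [-2.6,5.7,0,0.0524,1],
    [-2.9,5.6,0,0.0524,1],
    [-3.2,5.4,0,0.0524,1],
    [-3.5,5.2,0,0.0524,1],
    [-1.9,2.6,0,0.0262,1],
    [-1.8,2.5,0,0.0262,1],
    [-2.0,2.4,0,0.0262,1],
    [-2.0,2.4,0,0.0262,1],
    [-2.1,2.3,0,0.0262,1],
    [0,0,0,0,1],
    [0,0,0,0,1],
  ],
)

```text
time: 7.95
tool_pos: [0.5824, 0.0801, 0.0627]
tool_rot: [3.141, -0.0, -2.394]
contact_force: [0.1, -0.2, 0.0]
opening: 0.0002
grip_force: 0.0
```

Run:
```python
from h import *
balls();o=monitor.observe();print(o['contact_force'],o['tool_pos'])
```

```text
top [(70, 70)]
scene []
[ 0.38414495 -0.13580511 -0.43644108] [0.58255085 0.07995759 0.06272151]
```

Force is zero, so the plate has snapped ahead of the finger. I'll back off, lift, travel to the bolt side with the tool's x axis along the base's y, then look.

>>> move_arm(
  rows=[
    [5,-5.5,0,0,1],
    [5,-5.5,0,0,1],
    [0,0,30,0,1],
    [0,0,45,0,1],
    [0,0,45,0,1],
    [0,0,43,0,1],
    [0,-20,0,-0.13,1],
    [0,-35,0,-0.13,1],
    [0,-35,0,-0.13,1],
    [0,-35,0,-0.13,1],
    [0,-35,0,-0.13,1],
    [0,-35,0,-0.13,1],
  ],
)

```text
time: 9.25
tool_pos: [0.5926, -0.1282, 0.2258]
tool_rot: [-3.142, 0.0, 3.103]
contact_force: [0.8, -0.7, 0.4]
opening: 0.0004
grip_force: 0.0
```

>>> move_arm(
  rows=[
    [-5,-25,0,-0.13,1],
    [-5,-20,0,-0.13,1],
    [-5,-20,0,-0.13,1],
    [-5,0,0,-0.13,1],
    [-5,0,0,-0.13,1],
    [-4,0,0,-0.13,1],
    [0,0,0,-0.13,1],
    [0,0,0,-0.13,1],
    [0,0,0,-0.13,1],
    [0,0,0,0,1],
    [0,0,0,0,1],
  ],
)

```text
time: 10.35
tool_pos: [0.5636, -0.1915, 0.2257]
tool_rot: [3.141, 0.0, 1.942]
contact_force: [-1.0, 0.2, 0.2]
opening: 0.0002
grip_force: 0.0
```

Run:
```python
from h import *
t=snap('top','t3.png');s=snap('scene','s3.png')
cv2.imwrite('pics/t3c.png',np.hstack([cv2.resize(t[155:325,215:385,::-1],(400,400)),cv2.resize(s[90:240,190:340,::-1],(400,400))]))
balls();print(monitor.observe()['tool_pos'],monitor.observe()['tool_rot'])
for a in(57.5,147.5,-122.5,-32.5,80):
  r=np.radians(a);p=C+(.15 if a!=80 else .082)*np.array([np.cos(r),np.sin(r)])
  for n in('top','scene'):print(a,n,np.round(pix(n,[*p,.074 if a!=80 else .066])))
```

```text
top [(-125, -121)]
scene []
[ 0.56351917 -0.19116991  0.22570834] [3.14154994e+00 1.19428190e-05 1.94081802e+00]
57.5 top [248. 207.]
57.5 scene [295. 226.]
147.5 top [265. 299.]
147.5 scene [346. 161.]
-122.5 top [357. 281.]
-122.5 scene [273. 121.]
-32.5 top [338. 190.]
-32.5 scene [218. 177.]
80 top [267. 237.]
80 scene [302. 196.]
```

View pics/t3c.png

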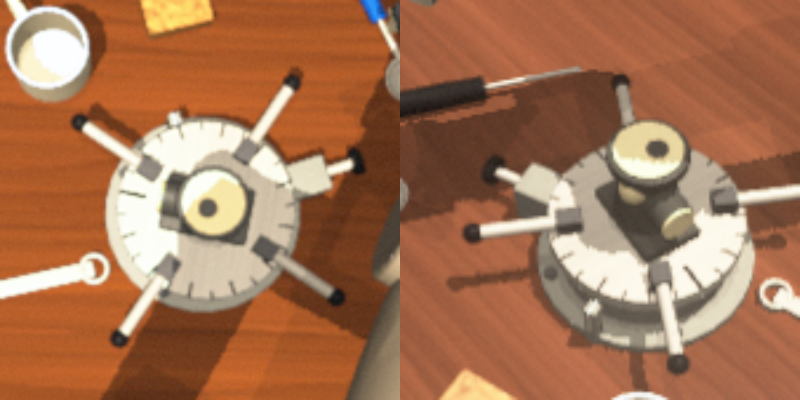

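The top view has the upper-left ball at pixel (248.6,206.4), against a predicted (248,207) for swivel +60°. The zero line is at (270,237), so the plate is in the fourth click. The knob is at (366,223), still out. I'll descend outside the knob.

>>> move_arm(
  rows=[
    [0,0,-35,-0.02,1],
    [0,0,-45,0,1],
    [0,0,-45,0,1],
    [0,0,-40,0,1],
    [0,0,-20,0,1],
    [0,0,-14,0,1],
    [0,0,0,0,1],
    [-1.7,4.7,0,0,1],
    [-1.7,4.7,0,0,1],
    [-1.7,4.7,0,0,1],
    [-1.7,4.7,0,0,1],
    [0,0,0,0,1],
  ],
)

```text
time: 11.75
tool_pos: [0.5566, -0.1715, 0.0273]
tool_rot: [3.141, 0.0, 1.92]
contact_force: [0.2, -0.8, 0.3]
opening: 0.0003
grip_force: 0.0
```

>>> move_arm(
  rows=[
    [-1,2.8,0,0,1],
    [-1,2.8,0,0,1],
    [-1,2.8,0,0,1],
    [-1,2.8,0,0,1],
  ],
)

```text
time: 12.15
tool_pos: [0.5535, -0.1625, 0.0272]
tool_rot: [3.14, 0.003, 1.919]
contact_force: [1.9, -5.4, 0.7]
opening: 0.0003
grip_force: 3.0
```

>>> move_arm(
  rows=[
    [-0.7,1.9,0,0,1],
    [-0.7,1.9,0,0,1],
    [0,0,0,0,1],
  ],
)

```text
time: 12.45
tool_pos: [0.5508, -0.1565, 0.0265]
tool_rot: [-3.141, -0.001, 1.919]
contact_force: [0.1, -0.3, -0.6]
opening: 0.0008
grip_force: 0.0
```

The force went from 5.7 N to zero, so the bolt snapped away from the finger. I'll nudge it gently to confirm, then back off, lift and check.

>>> move_arm(
  rows=[
    [-0.5,1.4,0,0,1],
    [-0.3,0.9,0,0,1],
    [0,0,0,0,1],
  ],
)

```text
time: 12.75
tool_pos: [0.5509, -0.1564, 0.0266]
tool_rot: [3.141, 0.003, 1.92]
contact_force: [0.7, -7.6, -3.2]
opening: 0.0006
grip_force: 3.8
```

>>> move_arm(
  rows=[
    [3.4,-9.4,0,0,1],
    [5,-14,0,0,1],
    [3,-9,0,0,1],
    [0,0,30,0,1],
    [0,0,45,0,1],
    [0,0,45,0,1],
    [0,0,45,0,1],
    [0,-40,30,0,1],
    [-20,-40,0,0,1],
    [-20,-40,0,0,1],
    [0,0,0,0,1],
    [0,0,0,0,1],
  ],
)

```text
time: 13.95
tool_pos: [0.5214, -0.3084, 0.2215]
tool_rot: [3.141, -0.001, 1.917]
contact_force: [0.7, 0.4, 1.1]
opening: 0.0005
grip_force: 0.0
```

Run:
```python
from h import *
t=snap('top','t4.png');s=snap('scene','s4.png')
cv2.imwrite('pics/t4c.png',np.hstack([cv2.resize(t[155:325,215:385,::-1],(400,400)),cv2.resize(s[90:240,190:340,::-1],(400,400))]))
```

```text
(no output)
```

View pics/t4c.png

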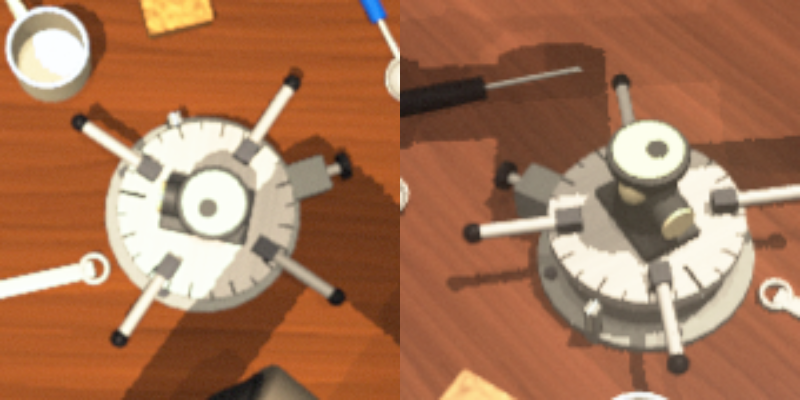

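The knob moved from crop (357,160) to (343,166), about 14 mm inward, and has stayed in. The plate is unchanged at 60° and the bystanders are in place.

```bash
python3 -c "
from cell import workorder
print(workorder.hand_in())"
```

```text
the job is handed in; nothing more can be done
None
```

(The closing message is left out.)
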